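# Tension the tank clamp

## Robot

A 6-joint arm with a two-finger parallel gripper is mounted at the origin on a cart in front of the work surface, level with it; the furniture and walls round the work are solid. World frame = base frame: x ahead of the robot, y to its left, z up, the work surface at z = 0. Lengths are in mm, angles in rad, forces in N, time in s.
With the tool pointing down it reaches from about 275 to 750 mm from the base axis. Payload 10.2 kg.
Tool frame: the origin (TCP) lies at the very end of the fingers, on their centre line; the grasp point (between the pads) lies 19 mm behind it; z points along the fingers, y is the line along which they close (so a half turn about z gives the same grasp; the last joint's range is limited). The gripper opens to 85 mm and grips with 20 to 120 N. Pads are 22 mm wide; open, the fingers measure 114 mm over their backs; the gripper's body (76 mm by 85 mm) begins 54 mm behind the grasp point. The pads swing forward as they close: fully open they stand 13 mm farther back than shut.
Start: joints at [1.025, 0.313, 1.498, -0, 1.331, -0.223], TCP at [166.555, 497.886, 231.294] pointing down, gripper open.
Joint ranges: [-2.94, 2.94], [-0.97, 2.17], [0.19, 2.56], [-1.23, 4.37], [0.02, 3.11], [-2.88, 2.88]. Speed limits (rad/s): [2.39, 2.39, 3.01, 3.14, 3.14, 3.14].

## Interface

Orientations are given as a unit quaternion [w, x, y, z].
In Python, from rig import ctrl gives the robot as it stands.
- The arm moves only by the tool step_arm, never from a script. Its argument "increments" is a list of rows, each a list of 3 entries, a list of its own where there are three numbers: the shift along the tool's x, y, z in cm, then the turn, a rotation vector about the tool's x, y, z in degrees, then the opening in per cent of the stroke, from 0 (shut) to 100 (fully open). A call has 1 to 8 rows; each row is the pose to reach, as a shift and turn from the pose commanded when the call began, along the tool's axes at that moment; what a row does not reach only later rows make up. A row lasts 1/8 s, in which the tool goes at most 62.5 mm and 10.7 degrees, less where a joint would pass 70% of its speed; a pose out of reach is approached as far as the arm can. A call with a gripper value outside its range is refused whole. The fingers move at their own pace and stop on an object; "squeeze" is the grip in N (left out, the last holds). Time passes only in rows, so rows that repeat a pose let the fingers close. It gives the time, the measured TCP pose, the force, the opening and the grip force at its end, in the units of the state.
- ctrl.sense(): the state, without advancing time (a new reading comes with each control period).
- ctrl.capture(name): name is "side" or "top"; returns a dict with "img" (384x512x3 uint8, red, green, blue), "fx", "fy", "cx", "cy" (pixels), "k1" (the pictures are not rectified: a ray, as slopes to the right and down, at radius r is drawn at 1 + k1 r^2 times it, then the intrinsics apply), "extrinsics" (4x4, takes a point from camera to world coordinates). Camera axes: x right, y down, z forward; pixel columns grow to the right and rows downward; lengths in mm; the calibration is good to about 2 mm. A picture is of the moment at which its call begins. There is no depth.
- ctrl.finish_job(): hands the job in; it is judged then, once.
The state is a dict: "time_s": time; "joints": joint angles; "dq": joint speeds; "tau": joint torques, N m; "eef_pos": TCP position; "ee_rot": TCP orientation; "force": force on the tool from outside, world axes, zero at the start; "wrist_torque": the same for the moment, N m; "grip_width": opening from 0.0 (shut) to 1.0 (fully open); "grip_force": force on a finger pad.
Only numpy, scipy, OpenCV 4.12 (cv2) and the standard library are available. Lean on these libraries where they do the work, as an engineer would, in place of code of your own. Each camera call takes 0.05 s, during which the arm holds its last target. There are 200 camera calls.

## Task

Stand the small developing tank upright on the clamp's base plate between the ram and the vee jaw, and let go of it. Then wind the clamp's tension wheel clockwise (seen from above) by its handle until the tank sits in the vee and the wheel has gone firm, taking about 5 N more push at the handle than when it runs free; with more than 7 N extra the tank is overtightened. Let go of the wheel and leave the things standing round the clamp where they are.

Things in the scene. Friction and masses are not known exactly. Their poses are not given: they have to be found in the camera images.
- tank_cap (a point): Developing tank: black upright cylinder 116 mm high, about 0.3 kg; body 66 mm in diameter, lid (80 to 100 mm above its foot) 68 mm, on top a fixed cap 44 mm in diameter and 16 mm high by which it can be lifted from above. The point is the cap's middle, on the axis, 108 mm above the foot; z = axis. Starts on the bench left or right of the clamp.
- clamp: Grey clamp, fixed to the bench: base plate 110 x 268 mm, top 12 mm above the bench. Origin on the bench; y (level) runs along the clamp from the gear box with the wheel (its end at y = -170 mm) to the vee jaw. Between them the ram's flat jaw, 56 mm wide, top 74 mm above the bench, moves along y; a tank seated in the vee starts 11 to 26 mm clear of it.
- vee_jaw: Fixed vee jaw of the clamp: aluminium block with two rubber-faced plates, top 77 mm above the bench. Origin on the base plate (12 mm above the bench) where the axis of a seated tank stands; y points away from the ram into the vee, z up. The plates touch the tank 34 degrees either side of +y. The jaw's place along the clamp varies by 4 mm either way.
- wheel_axis (a point): Tension wheel: dark steel handwheel, 111 mm across, lying level on the gear box; the point is on its upright axis at the height of the handle's middle (122 mm above the bench). Clockwise from above drives the ram to the vee, 4 mm per rad. It rubs (7 N at the handle while turning free, 3 to 4 N left when halted) and stays where it is left. Once the tank is seated a spring adds 3.5 N per rad.
- handle_centre (a point): Upright black handle on the wheel, a cylinder 22 mm in diameter and 42 mm high, 45 mm from the wheel's axis; the point is its centre. It spins on its pin, and the pin gives up to 6 mm along the wheel's radius against a soft spring (0.6 N per mm), so it can be held while led round a circle. Its foot is 5 mm above the rim. The first 2.8 rad run free; firm comes after 0.65 to 1.3 turns.
- bottle: Bystander: dark chemical bottle, 47 x 56 x 158 mm; origin under its middle.
- canister_a: Bystander: light film canister, 34 mm in diameter, 51 mm high; origin under its middle.
- canister_b: Bystander: black film canister, 34 mm in diameter, 51 mm high; origin under its middle.
- lens_jar: Bystander: lens in a jar with dark lid, 54 mm in diameter, 42 mm high; origin under its middle.
- magnifier: Bystander: film loupe, 42 mm in diameter, 48 mm high; origin under its middle.
Not all that is in view belongs to the job. What is shaped like the part that bears tank_cap but blue or orange is not meant.

How it is judged (in metres and radians):
On the way, in this order (a step that is already met when the one before it is completed fails the run):
1. the tank stands upright on the base plate between ram and vee, let go (horizontal distance between tank_cap and vee_jaw below 0.03 m and z of tank_cap in the frame of vee_jaw below 0.112 m and angle between tank_cap's own z axis and vertical below 0.1 rad and contact force between the fingers and tank below 0.1 N), for 0.2 s.
2. the wheel is wound firm: the tank bears on the vee jaw with at least 42 N (contact force between tank and vee_jaw above 42 N), for 0.2 s.
At the end, for the whole second after the job is handed in: The tank stands upright (within 0.06 rad) on the base plate, within 6 mm of its seat in the vee jaw, and is pressed on the vee jaw with 40 to 85 N (contact force between tank and vee_jaw between 40 and 85 N and horizontal distance between tank_cap and vee_jaw below 0.006 m and z of tank_cap in the frame of vee_jaw below 0.112 m and angle between tank_cap's own z axis and vertical below 0.06 rad); the robot touches nothing.
It fails at once if overtightened: the tank is pressed on the vee jaw with more than 100 N (contact force between tank and vee_jaw above 100 N).
It fails at once if the tank is toppled (angle between tank_cap's own z axis and vertical above 0.5 rad).
It fails at once if a bystander is shifted by more than 30 mm or toppled (distance of any of bottle, canister_a, canister_b, lens_jar, magnifier from where it was at the start of the episode above 0.03 m or angle between bottle's own z axis and vertical above 0.5 rad).
It also fails if it takes over 72 s, if anything falls off the work surface, if the arm or the gripper's body presses on something with over 40 N, if the wrist force passes 120 N, or if a joint passes its speed limit or range.

## Working session

There is one attempt and no reset: what is moved stays moved. The work goes in short steps, Python scripts to look and compute and a tool call to move; the robot and the scene stay as the last step left them, time stands still between calls to the robot, and variables do not carry over. Pictures are saved under pics/ and viewed, at most 10 in all, crops included, and the job is handed in when it is done.

Besides the shell and the picture viewer there is one more tool, called after "Emit:" by a JSON object that holds its "fn" and its "kwargs". step_arm: Moves the arm, as the interface text tells. Its arguments: {"type":"object","properties":{"increments":{"type":"array"},"squeeze":{"type":"number"}},"required":["increments"]}

```bash
mkdir -p pics; ls; python3 - <<'E'
from rig import ctrl
import cv2,pickle
s=ctrl.sense();print(s)
for n in("side","top"):
    c=ctrl.capture(n);pickle.dump(c,open(f"pics/{n}0.pkl","wb"))
    cv2.imwrite(f"pics/{n}0.png",c["img"][:,:,::-1])
    print(n,[c[k] for k in("fx","fy","cx","cy","k1")],c["extrinsics"].tolist())
E
```

```text
pics
{'time_s': 0.0, 'joints': array([ 1.02461102e+00,  3.13454215e-01,  1.49844535e+00, -6.77772610e-06,
        1.33099517e+00, -2.23417786e-01]), 'dq': array([ 0.00154476, -0.00064386,  0.00027602, -0.00045481,  0.00024106,
        0.0005046 ]), 'tau': array([ 1.27615436e-03, -4.12265396e+01, -2.59748465e+01, -4.21628488e-05,
        4.07482818e-03,  1.17588030e-05]), 'eef_pos': array([166.40998695, 497.6551773 , 230.72980789]), 'ee_rot': array([-2.41334208e-04,  1.60683310e-01,  9.87005800e-01, -6.04668375e-04]), 'force': array([ 0.65570418, -0.29623719,  0.38945409]), 'wrist_torque': array([-0.0116803 ,  0.03058817,  0.0328901 ]), 'grip_force': 0.0, 'grip_width': 1.0002435366183484}
side [451.2571592729797, 451.2571592729797, 248.87725823269002, 198.71086793982454, -0.0519177993823856] [[0.8756142107432874, -0.26159451684865226, 0.40603948416272245, -16.37115588075309], [-0.4826804889191301, -0.44280072867730014, 0.7556103892216156, -981.5601300412252], [-0.017868955235242085, -0.8576105313238475, -0.5139891798483979, 767.2296327825027], [0.0, 0.0, 0.0, 1.0]]
top [364.46540052225043, 364.46540052225043, 255.64052093733184, 191.82010654930937, -0.09547681354568027] [[-0.009105730782775257, -0.9910846435505044, 0.1329222140399448, 381.23171622464287], [-0.9999412090785641, 0.009807427868711704, 0.004625229194214239, -9.74911049946292], [-0.005887618653633438, -0.132872283328651, -0.9911156805689332, 1155.105633522194], [0.0, 0.0, 0.0, 1.0]]
```

```bash
cat > h.py <<'E'
import numpy as np,cv2,pickle
from rig import ctrl
def snap(n): return ctrl.capture(n)
def load(f): return pickle.load(open(f,"rb"))
def ray(c,u,v):
    x,y=cv2.undistortPoints(np.array([[[u,v]]],float),np.array([[c["fx"],0,c["cx"]],[0,c["fy"],c["cy"]],[0,0,1.]]),np.array([c["k1"],0,0,0.])).ravel()
    T=np.array(c["extrinsics"]);d=T[:3,:3]@[x,y,1];return T[:3,3],d
def onz(c,u,v,z):
    o,d=ray(c,u,v);return o+d*(z-o[2])/d[2]
def proj(c,p):
    T=np.array(c["extrinsics"]);q=T[:3,:3].T@(np.array(p,float)-T[:3,3]);x,y=q[0]/q[2],q[1]/q[2];k=1+c["k1"]*(x*x+y*y)
    return c["fx"]*x*k+c["cx"],c["fy"]*y*k+c["cy"]
E
```

```text
(no output)
```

View pics/top0.png

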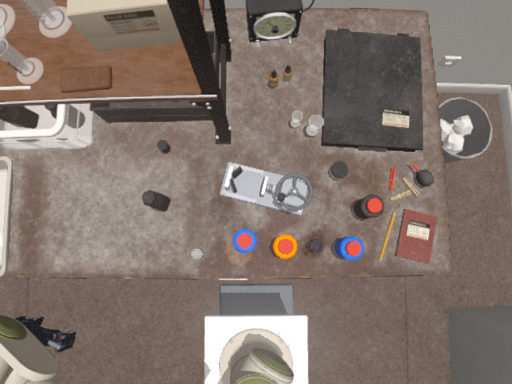

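View pics/side0.png

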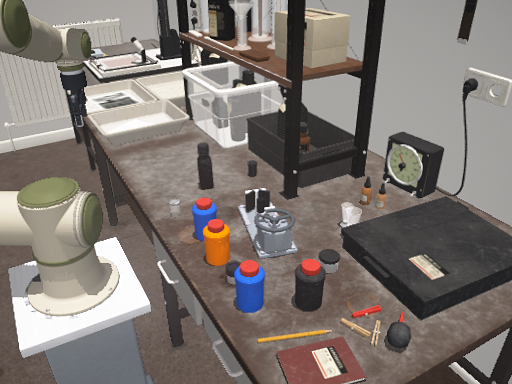

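The top view shows the clamp with its wheel at (294,191) and the vee at about (235,180). There are four tank-shaped things: blue at (245,241), orange at (285,246), blue at (350,248) and black at (372,206). Only the black one fits; it appears at (311,270) in the side view. I'll confirm it in an enlarged crop.

```bash
python3 - <<'E'
from h import *
t=load("pics/top0.pkl")["img"];s=load("pics/side0.pkl")["img"]
a=cv2.resize(t[145:265,215:395],(800,533),interpolation=cv2.INTER_CUBIC)
cv2.imwrite("pics/c1.png",a[:,:,::-1])
b=cv2.resize(s[180:320,190:350],(686,600),interpolation=cv2.INTER_CUBIC)
cv2.imwrite("pics/c2.png",b[:,:,::-1])
E
```

```text
(no output)
```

View pics/c1.png

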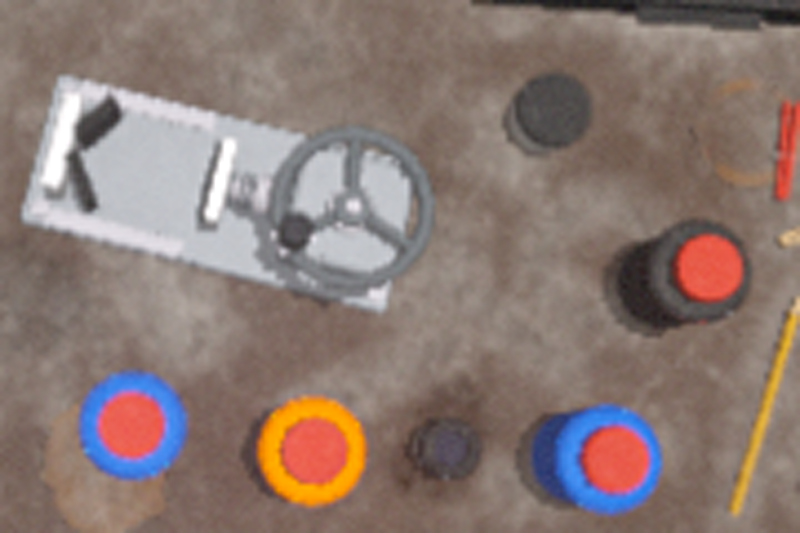

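View pics/c2.png

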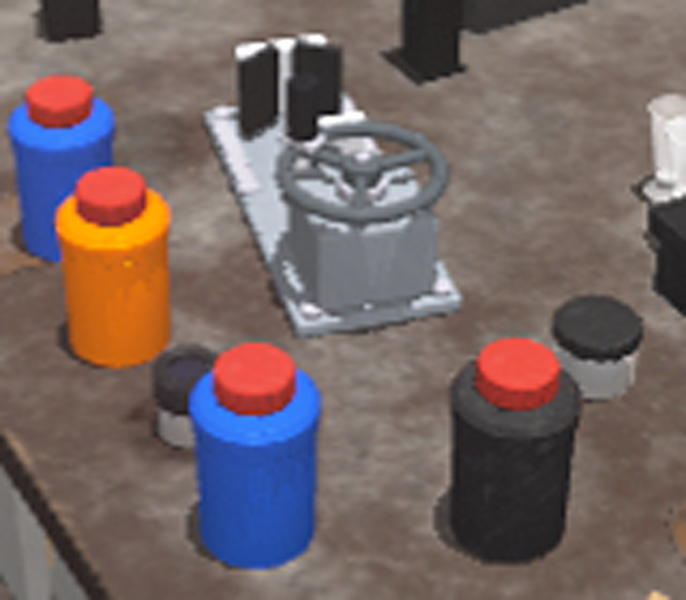

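The crop confirms the target: the black tank with the red cap at crop (710,267), standing upright. The handle is the dark disc at (294,232) and the hub is at (352,207). The vee's dark plates are near (95,125) and (83,180), and the ram jaw is at (218,182).

```bash
cat >> h.py <<'E'
def redblob(c,near):
    hsv=cv2.cvtColor(c["img"],cv2.COLOR_RGB2HSV)
    m=(((hsv[...,0]<8)|(hsv[...,0]>172))&(hsv[...,1]>140)&(hsv[...,2]>110)).astype(np.uint8)
    n,l,st,ce=cv2.connectedComponentsWithStats(m)
    k=min((i for i in range(1,n) if st[i,4]>20),key=lambda i:np.hypot(*(ce[i]-near)))
    return ce[k],st[k]
E
python3 - <<'E'
from h import *
np.set_printoptions(precision=1,suppress=True)
t=load("pics/top0.pkl");s=load("pics/side0.pkl")
ce,st=redblob(t,(372,206));print(ce,st);print("cap top",onz(t,*ce,116))
cs,ss=redblob(s,(311,268));print(cs,ss);p=onz(t,*ce,115);print("side cap mid",onz(s,*cs,110), proj(s,p))
C=lambda x,y,z:onz(t,215+(x+.5)/4.444-.5,145+(y+.5)/4.444-.5,z)
for n,x,y,z in [("handle",294,232,140),("rim",350,210,92),("hub",352,207,100),("cA",62,76,12),("cB",22,218,12),("cC",388,309,12),("veeR tip",114,98,77),("veeR in",120,112,77),("veeL tip",90,210,77),("ram top1",231,140,74),("ram top2",212,225,74),("jaw1",70,95,77),("jaw2",52,193,77),("jar",552,110,42),("loupe",447,446,48),("blue",617,460,116),("black foot r",0,0,0)]:
    print(n,C(x,y,z))
S=lambda x,y,z:onz(s,190+(x+.5)/4.2875-.5,180+(y+.5)/4.2857-.5,z)
print("side: handle top",S(302,78,143),"rim",S(362,174,94),"base",S(208,113,12),S(297,333,12),S(461,298,12))
E
```

```text
[373.9 205. ] [367 198  15  15 187]
cap top [ 478.7 -345.9  116. ]
[310.2 266.8] [301 259  20  17 266]
side cap mid [ 477.9 -347.8  110. ] (np.float64(310.2687700496667), np.float64(264.512966511445))
handle [502.5 -75.4 140. ]
rim [ 522.6 -115.9   92. ]
hub [ 523.5 -116.4  100. ]
cA [632.8  81.5  12. ]
cB [529.8 109.9  12. ]
cC [ 462.3 -149.2   12. ]
veeR tip [602.8  40.9  77. ]
veeR in [593.1  36.9  77. ]
veeL tip [526.3  57.3  77. ]
ram top1 [573.6 -38.1  74. ]
ram top2 [515.7 -24.6  74. ]
jaw1 [605.2  70.8  77. ]
jaw2 [538.1  82.9  77. ]
jar [ 598.6 -264.7   42. ]
loupe [ 366.1 -182.8   48. ]
blue [ 356.5 -281.2  116. ]
black foot r [693.  128.2   0. ]
side: handle top [505.  -75.1 143. ] rim [ 519.5 -124.6   94. ] base [529.2 106.7  12. ] [ 456.  -152.2   12. ] [ 564.4 -173.9   12. ]
```

```bash
python3 - <<'E'
from h import *
t=load("pics/top0.pkl")["img"];s=load("pics/side0.pkl")["img"]
a=cv2.resize(t[155:200,217:277],(480,360),interpolation=cv2.INTER_CUBIC)
b=cv2.resize(s[180:225,235:275],(320,360),interpolation=cv2.INTER_CUBIC)
cv2.imwrite("pics/c3.png",np.hstack([a,b])[:,:,::-1])
E
```

```text
(no output)
```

View pics/c3.png

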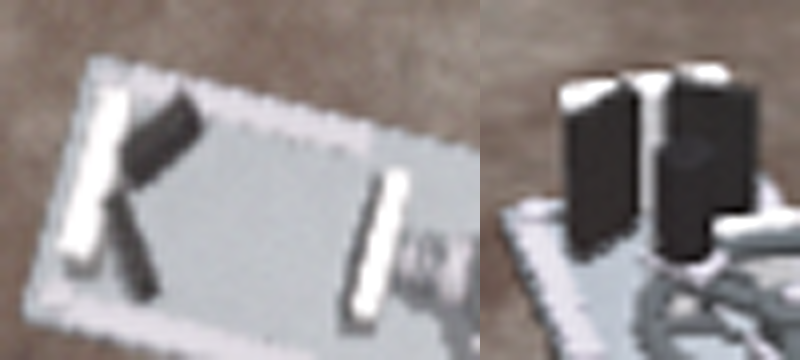

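The enlarged vee shows the +x plate's top inner edge running (120,150) to (185,93) in the left panel. In the right panel the two plate tops run (85,112)–(155,85) and (190,83)–(275,90).

```bash
python3 - <<'E'
from h import *
np.set_printoptions(precision=1,suppress=True)
t=load("pics/top0.pkl");s=load("pics/side0.pkl")
yd=np.array([.252,.968]);xd=np.array([.968,-.252]);O=np.array([557,1.2])
def cl(p): d=p[:2]-O; return np.array([d@xd,d@yd])
T=lambda x,y,z:cl(onz(t,217+(x+.5)/8-.5,155+(y+.5)/8-.5,z))
S=lambda x,y,z:cl(onz(s,235+(x+.5)/8-.5,180+(y+.5)/8-.5,z))
def seat(a):
    # face line through a: y = yv - |x| tan34 ; seat = yv - 33/cos34
    r=np.deg2rad(34);return a[1]+abs(a[0])*np.tan(r)-33/np.cos(r)
for n,a in [("T+ top",T(120,150,77)),("T+ top2",T(185,93,77)),("T+ bot",T(133,190,14)),("T+ bot2",T(205,125,14)),("T- bot",T(120,195,14)),("T- bot2",T(158,295,14)),
 ("S- t",S(85,112,77)),("S- t2",S(155,85,77)),("S+ t",S(190,83,77)),("S+ t2",S(275,90,77)),("S- b",S(100,262,12)),("S- b2",S(155,225,12))]: print(n,a,"seat y",seat(a))
print("ram face",T(383,175,74),T(347,320,74),T(375,185,74), "hub",cl(np.array([523.5,-116.4])))
E
```

```text
T+ top [ 8.3 70.4] seat y 36.128304277559955
T+ top2 [35.3 52.1] seat y 36.08835521352895
T+ bot [ 4.1 68.6] seat y 31.579727082478165
T+ bot2 [36.5 47.3] seat y 32.15892945764899
T- bot [ 0.9 73.1] seat y 33.93182372541818
T- bot2 [-34.2  48.4] seat y 31.69292294345842
S- t [-38.5  56.4] seat y 42.56654461393561
S- t2 [-7.7 68.9] seat y 34.33542718090688
S+ t [ 5.6 66.7] seat y 30.65198579336802
S+ t2 [35.4 52.5] seat y 36.59178069492592
S- b [-35.3  51.3] seat y 35.282893635183406
S- b2 [-7.9 71.6] seat y 37.04694936682622
ram face [ 23.4 -27.8] [-33.2 -27.9] [ 19.  -25.8] hub [  -2.8 -122.3]
```

Emit:
{"fn": "step_arm", "kwargs": {"increments": [[[-3.5,-4.4,0],[0,0,5.4],100],[[-7,-8.8,0],[0,0,10.8],100],[[-10.5,-13.2,0],[0,0,16.2],100],[[-14,-17.6,0],[0,0,21.6],100],[[-17.5,-22,0],[0,0,27],100],[[-21,-26.4,0],[0,0,32.4],100],[[-24.5,-30.8,0],[0,0,37.8],100],[[-28,-35.2,0],[0,0,43],100]]}}

```text
time_s: 1.1
eef_pos: [320.6, 73.5, 231.4]
ee_rot: [0.0, 0.513, 0.859, 0.0]
force: [1.2, 0.4, -0.5]
grip_width: 1.0
grip_force: 0.0
```

```bash
cat >> h.py <<'E'
from scipy.spatial.transform import Rotation as R
def pose():
    s=ctrl.sense();q=s["ee_rot"];return s,np.array(s["eef_pos"]),R.from_quat([q[1],q[2],q[3],q[0]])
def to(target,yaz=None):
    s,p,r=pose();m=r.as_matrix()
    print("t",round(s["time_s"],2),"pos",p.round(1),"F",s["force"].round(1),"grip",round(s["grip_width"],3),round(s["grip_force"],1))
    print("shift cm",(m.T@(np.array(target)-p)/10).round(2))
    if yaz is not None:
        y=np.deg2rad(yaz);Y=np.array([np.cos(y),np.sin(y),0]);Z=np.array([0,0,-1.]);M=np.c_[np.cross(Y,Z),Y,Z]
        print("turn deg",np.rad2deg(R.from_matrix(m.T@M).as_rotvec()).round(1), "j6",s["joints"][5].round(2))
E
python3 -c "
from h import *
to([478.3,-346.8,230],-14.6)"
```

```text
t 1.1 pos [320.6  73.5 231.4] F [ 1.2  0.4 -0.5] grip 1.0 0.0
shift cm [-44.48  -6.06   0.14]
turn deg [ 0.   0.  42.9] j6 -0.63
```

Emit:
{"fn": "step_arm", "kwargs": {"increments": [[[-5.6,-0.75,0.5],[0,0,5.4],100],[[-11.1,-1.5,1],[0,0,10.8],100],[[-16.7,-2.3,1.5],[0,0,16.2],100],[[-22.2,-3,2.5],[0,0,21.6],100],[[-27.8,-3.8,3.5],[0,0,27],100],[[-33.4,-4.5,5],[0,0,32.4],100],[[-39,-5.3,6.5],[0,0,37.8],100],[[-44.5,-6.1,8],[0,0,42.9],100]]}}

```text
time_s: 2.1
eef_pos: [479.5, -346.6, 150.4]
ee_rot: [-0.0, 0.791, 0.612, -0.0]
force: [0.2, 0.1, 0.5]
grip_width: 1.006
grip_force: 0.0
```

```bash
python3 -c "
from h import *
to([478.3,-346.8,101],-14.6)
t=snap('top');s=snap('side')
a=t['img'][160:260,320:420];b=s['img'][170:310,240:380]
cv2.imwrite('pics/n1.png',np.hstack([cv2.resize(a,(400,400)),cv2.resize(b,(400,400))])[:,:,::-1])"
```

```text
t 2.1 pos [ 479.5 -346.6  150.4] F [0.2 0.1 0.5] grip 1.006 0.0
shift cm [-0.05 -0.11  4.94]
turn deg [-0. -0.  0.] j6 -0.57
```

View pics/n1.png

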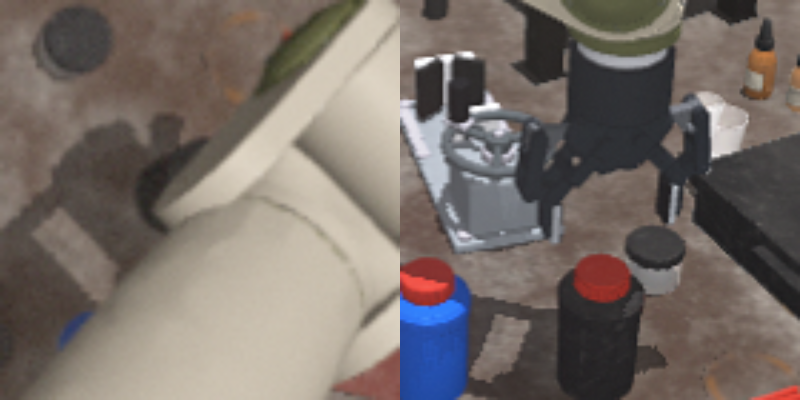

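The side panel shows the open fingers over the red cap at (602,278), with no obstacle near. Next I descend and close.

Emit:
{"fn": "step_arm", "kwargs": {"increments": [[[0,-0.1,2],[0,0,0],100],[[0,-0.1,4],[0,0,0],100],[[0,-0.1,5.1],[0,0,0],100],[[0,-0.1,5.1],[0,0,0],30],[[0,-0.1,5.1],[0,0,0],30],[[0,-0.1,5.1],[0,0,0],30],[[0,-0.1,5.1],[0,0,0],30],[[0,-0.1,5.1],[0,0,0],30]], "squeeze": 40}}

```text
time_s: 3.2
eef_pos: [478.7, -345.1, 101.5]
ee_rot: [0.001, 0.79, 0.613, 0.0]
force: [0.9, 0.7, 6.0]
grip_width: 0.495
grip_force: 40.6
```

Emit:
{"fn": "step_arm", "kwargs": {"increments": [[[0,0,0],[0,0,0],30],[[0,0,0],[0,0,0],30],[[0,0,0],[0,0,0],30],[[0,0,0],[0,0,0],30]]}}

```text
time_s: 3.7
eef_pos: [478.7, -345.1, 101.5]
ee_rot: [0.001, 0.79, 0.613, 0.0]
force: [1.3, 0.1, 6.9]
grip_width: 0.498
grip_force: 40.6
```

Emit:
{"fn": "step_arm", "kwargs": {"increments": [[[0,0,-2],[0,0,0],30],[[0,0,-6],[0,0,0],30],[[0,0,-11],[0,0,0],30],[[0,0,-15],[0,0,0],30],[[0,0,-17.5],[0,0,0],30],[[0,0,-18],[0,0,0],30],[[3,-0.1,-18],[0,0,0],30],[[7,-0.2,-18],[0,0,0],30]]}}

```text
time_s: 4.7
eef_pos: [493.2, -275.7, 278.3]
ee_rot: [-0.002, 0.791, 0.612, -0.0]
force: [0.4, 1.2, -2.5]
grip_width: 0.495
grip_force: 41.8
```

Emit:
{"fn": "step_arm", "kwargs": {"increments": [[[5,-0.2,0],[0,0,0],30],[[10,-0.4,0],[0,0,0],30],[[15,-0.6,0],[0,0,0],30],[[20,-0.8,0],[0,0,0],30],[[25,-1,0],[0,0,0],30],[[29,-1,0],[0,0,0],30],[[31,-1,0],[0,0,0],30],[[31,-1,0],[0,0,0],30]]}}

```text
time_s: 5.7
eef_pos: [560.9, 26.9, 279.2]
ee_rot: [-0.001, 0.79, 0.614, -0.001]
force: [0.1, -0.3, -3.1]
grip_width: 0.495
grip_force: 41.8
```

```bash
python3 -c "
from h import *
to([562.8,27.6,113.5],-14.6)
t=snap('top');s=snap('side')
a=t['img'][145:225,215:315];b=s['img'][100:240,200:340]
cv2.imwrite('pics/n2.png',np.hstack([cv2.resize(a,(400,400)),cv2.resize(b,(400,400))])[:,:,::-1])"
```

```text
t 5.7 pos [560.9  26.9 279.2] F [ 0.1 -0.3 -3.1] grip 0.495 41.8
shift cm [ 0.12  0.2  16.57]
turn deg [-0.1  0.   0.3] j6 0.09
```

View pics/n2.png

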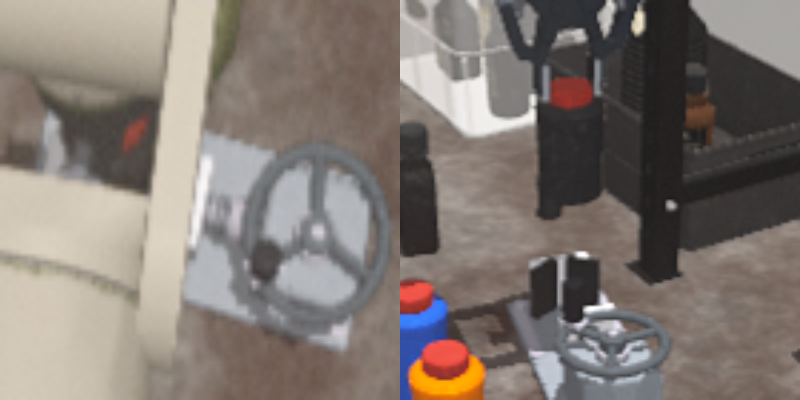

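The tank hangs upright in the fingers, with the cap at (572,92) in the right panel; the weight reads 3 N. I'll check the cap position against the TCP before lowering.

```bash
python3 -c "
from h import *
s=snap('side');c,st=redblob(s,(260,132));print(c,st)
print(onz(s,*c,286), proj(s,[560.9,26.9,286]))
to([562.8,27.6,113.5],-14.6)"
```

```text
[259.29770992 131.94656489] [253 127  14  11 131]
[561.33865301  24.75600041 286.        ] (np.float64(258.7713525669495), np.float64(131.72183688288405))
t 5.85 pos [560.9  25.2 279.9] F [ 0.4 -0.3 -2.8] grip 0.493 41.8
shift cm [ 0.29  0.14 16.64]
turn deg [-0.   0.   0.1] j6 0.09
```

Emit:
{"fn": "step_arm", "kwargs": {"increments": [[[0.1,0.2,4],[0,0,0],30],[[0.1,0.2,8],[0,0,0],30],[[0.1,0.2,11.5],[0,0,0],30],[[0.1,0.2,14],[0,0,0],30],[[0.1,0.2,15.5],[0,0,0],30],[[0.1,0.2,15.5],[0,0,0],30]]}}

```text
time_s: 6.6
eef_pos: [563.0, 26.3, 124.8]
ee_rot: [-0.0, 0.79, 0.613, -0.0]
force: [-0.2, 0.7, -2.2]
grip_width: 0.497
grip_force: 41.7
```

Emit:
{"fn": "step_arm", "kwargs": {"increments": [[[0,0,0.5],[0,0,0],30],[[0,0,0.9],[0,0,0],30],[[0,0,1.15],[0,0,0],30],[[0,0,1.2],[0,0,0],30]]}}

```text
time_s: 7.1
eef_pos: [563.4, 26.9, 113.6]
ee_rot: [0.0, 0.79, 0.613, 0.0]
force: [-0.0, -0.1, -0.6]
grip_width: 0.493
grip_force: 42.1
```

Emit:
{"fn": "step_arm", "kwargs": {"increments": [[[0,0,0.03],[0,0,0],60],[[0,0,0.03],[0,0,0],80],[[0,0,0],[0,0,0],100],[[0,0,0],[0,0,0],100],[[0,0,-1.5],[0,0,0],100],[[0,0,-5],[0,0,0],100],[[0,0,-9],[0,0,0],100],[[0,0,-12],[0,0,0],100]]}}

```text
time_s: 8.1
eef_pos: [563.5, 26.8, 236.3]
ee_rot: [0.001, 0.79, 0.613, 0.001]
force: [-0.4, 0.0, -1.0]
grip_width: 1.0
grip_force: 0.0
```

```bash
python3 -c "
from h import *
s=snap('side');c,st=redblob(s,(252,190));print(c,st, onz(s,*c,120))
yd=np.array([.252,.968]);a=np.degrees(np.arctan2(-75.4+116,503.5-524));print('handle az',a)
to([503.5,-75.4,180],-14.6)"
```

```text
[260.35338346 184.31578947] [253 179  15  11 133] [563.8498946   24.94263041 120.        ]
handle az 116.79040214686722
t 8.15 pos [564.6  26.7 240. ] F [0.8 0.3 3.5] grip 0.998 0.0
shift cm [-11.41  -3.43   5.97]
turn deg [ 0.5 -0.   0.2] j6 0.09
```

Emit:
{"fn": "step_arm", "kwargs": {"increments": [[[-3,-0.9,0],[0,0,0],60],[[-7,-2,0.5],[0,0,0],50],[[-10,-3,2],[0,0,0],50],[[-11.4,-3.4,4],[0,0,0],50],[[-11.4,-3.4,6],[0,0,0],50],[[-11.4,-3.4,7],[0,0,0],50]]}}

```text
time_s: 8.9
eef_pos: [501.9, -75.2, 163.2]
ee_rot: [-0.0, 0.79, 0.613, -0.0]
force: [0.3, -0.6, 0.4]
grip_width: 0.499
grip_force: 0.0
```

```bash
python3 -c "
from h import *
to([504,-75.2,110],-14.6)
s=snap('side')
b=s['img'][130:270,190:330]
cv2.imwrite('pics/n3.png',cv2.resize(b,(600,600),interpolation=cv2.INTER_CUBIC)[:,:,::-1])"
```

```text
t 8.9 pos [501.9 -75.2 163.2] F [ 0.3 -0.6  0.4] grip 0.499 0.0
shift cm [0.05 0.21 5.32]
turn deg [-0.  -0.   0.2] j6 -0.13
```

View pics/n3.png

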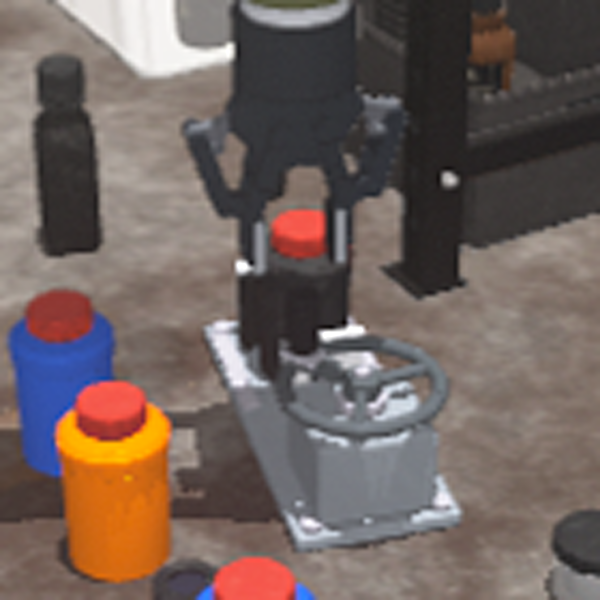

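The fingers (tips at about 260 and 342, row 265) straddle the dark handle at (302,300), and the tank stands behind it. Next I lower and grip.

Emit:
{"fn": "step_arm", "kwargs": {"increments": [[[0,0.15,2],[0,0,0],50],[[0,0.15,4],[0,0,0],50],[[0,0.15,5.2],[0,0,0],50],[[0,0.15,5.2],[0,0,0],10],[[0,0.15,5.2],[0,0,0],10],[[0,0.15,5.2],[0,0,0],10],[[0,0.15,5.2],[0,0,0],10]], "squeeze": 50}}

```text
time_s: 9.82
eef_pos: [503.9, -75.6, 111.8]
ee_rot: [0.001, 0.79, 0.613, 0.0]
force: [4.4, -0.4, -2.2]
grip_width: 0.245
grip_force: 49.2
```

```bash
cat >> h.py <<'E'
def wheel(A=(524.,-116.)):
    s,p,r=pose();d=p[:2]-np.array(A);a=np.arctan2(d[1],d[0]);f=s["force"][:2]
    u=d/np.hypot(*d);tc=np.array([u[1],-u[0]])
    print("t %.2f az %.1f r %.1f  push(cw) %.2f  radial %.2f"%(s["time_s"],np.degrees(a),np.hypot(*d),-f@tc,f@u),"F",s["force"].round(1),"pos",p.round(1),"j",s["joints"].round(2))
    return p,r.as_matrix(),a
def arc(deg,n,A=(524.,-116.),r=45.,a0=None):
    p,m,a=wheel(A); a=a if a0 is None else np.radians(a0)
    for k in range(1,n+1):
        b=a-np.radians(deg*k/n);q=np.array([A[0]+r*np.cos(b),A[1]+r*np.sin(b),p[2]])
        print((m.T@(q-p)/10).round(1).tolist(),end=" ")
    print()
E
python3 -c "
from h import *
arc(120,8)"
```

```text
t 9.82 az 116.5 r 45.1  push(cw) -3.73  radial -2.30 F [ 4.4 -0.4 -2.2] pos [503.9 -75.6 111.8] j [-0.38  0.41  1.7   0.    1.03 -0.13]
[0.6, 1.0, 0.0] [1.0, 2.1, 0.0] [1.1, 3.3, 0.0] [0.8, 4.4, 0.0] [0.3, 5.5, 0.0] [-0.5, 6.4, 0.0] [-1.4, 7.0, 0.0] [-2.6, 7.4, 0.0]
```

Emit:
{"fn": "step_arm", "kwargs": {"increments": [[[0.6,1.0,0],[0,0,0],10],[[1.0,2.1,0],[0,0,0],10],[[1.1,3.3,0],[0,0,0],10],[[0.8,4.4,0],[0,0,0],10],[[0.3,5.5,0],[0,0,0],10],[[-0.5,6.4,0],[0,0,0],10],[[-1.4,7.0,0],[0,0,0],10],[[-2.6,7.4,0],[0,0,0],10]]}}

```text
time_s: 10.82
eef_pos: [568.8, -117.7, 111.7]
ee_rot: [-0.001, 0.79, 0.613, 0.001]
force: [1.1, 7.2, 2.5]
grip_width: 0.245
grip_force: 50.0
```

```bash
python3 -c "
from h import *
arc(60,4);arc(120,8)"
```

```text
t 10.82 az -2.2 r 44.8  push(cw) 7.21  radial 0.83 F [1.1 7.2 2.5] pos [ 568.8 -117.7  111.7] j [-0.41  0.55  1.47  0.    1.12 -0.16]
[-1.2, 0.1, -0.0] [-2.3, -0.1, -0.0] [-3.4, -0.6, -0.0] [-4.3, -1.4, -0.0] 
t 10.82 az -2.2 r 44.8  push(cw) 7.21  radial 0.83 F [1.1 7.2 2.5] pos [ 568.8 -117.7  111.7] j [-0.41  0.55  1.47  0.    1.12 -0.16]
[-1.2, 0.1, -0.0] [-2.3, -0.1, -0.0] [-3.4, -0.6, -0.0] [-4.3, -1.4, -0.0] [-4.9, -2.3, -0.0] [-5.3, -3.4, -0.0] [-5.4, -4.6, -0.0] [-5.2, -5.8, -0.0]
```

Emit:
{"fn": "step_arm", "kwargs": {"increments": [[[-1.2,0.1,0],[0,0,0],10],[[-2.3,-0.1,0],[0,0,0],10],[[-3.4,-0.6,0],[0,0,0],10],[[-4.3,-1.4,0],[0,0,0],10]]}}

```text
time_s: 11.32
eef_pos: [545.5, -156.8, 111.8]
ee_rot: [0.001, 0.79, 0.613, 0.001]
force: [7.2, 3.7, -1.9]
grip_width: 0.243
grip_force: 49.6
```

```bash
python3 -c "
from h import *
arc(60,4)"
```

```text
t 11.32 az -62.2 r 46.1  push(cw) 8.12  radial 0.07 F [ 7.2  3.7 -1.9] pos [ 545.5 -156.8  111.8] j [-0.49  0.52  1.52  0.    1.1  -0.24]
[-0.6, -1.0, -0.0] [-1.0, -2.1, -0.0] [-1.1, -3.3, -0.0] [-0.9, -4.5, -0.0]
```

Emit:
{"fn": "step_arm", "kwargs": {"increments": [[[-0.6,-1.0,0],[0,0,0],10],[[-1.0,-2.1,0],[0,0,0],10],[[-1.1,-3.3,0],[0,0,0],10]]}}

```text
time_s: 11.7
eef_pos: [510.8, -160.3, 111.8]
ee_rot: [0.002, 0.79, 0.613, 0.001]
force: [7.9, -2.5, -4.6]
grip_width: 0.241
grip_force: 49.4
```

```bash
python3 -c "
from h import *
arc(45,3)"
```

```text
t 11.70 az -106.6 r 46.2  push(cw) 8.27  radial 0.18 F [ 7.9 -2.5 -4.6] pos [ 510.8 -160.3  111.8] j [-0.52  0.46  1.62  0.    1.06 -0.27]
[0.3, -1.2, -0.0] [0.8, -2.2, -0.0] [1.6, -3.1, -0.0]
```

Emit:
{"fn": "step_arm", "kwargs": {"increments": [[[0.3,-1.2,0],[0,0,0],10],[[0.8,-2.2,0],[0,0,0],10],[[1.6,-3.1,0],[0,0,0],10]]}}

```text
time_s: 12.08
eef_pos: [484.4, -137.6, 111.8]
ee_rot: [0.002, 0.79, 0.613, 0.0]
force: [4.1, -7.8, -3.5]
grip_width: 0.238
grip_force: 49.4
```

```bash
python3 -c "
from h import *
arc(45,3)"
```

```text
t 12.07 az -151.4 r 45.1  push(cw) 8.86  radial 0.14 F [ 4.1 -7.8 -3.5] pos [ 484.4 -137.6  111.8] j [-0.51  0.4   1.72 -0.    1.02 -0.26]
[1.0, -0.7, -0.0] [2.1, -1.1, -0.0] [3.2, -1.2, -0.0]
```

Emit:
{"fn": "step_arm", "kwargs": {"increments": [[[1.0,-0.7,0],[0,0,0],10],[[2.1,-1.1,0],[0,0,0],10]]}}

```text
time_s: 12.32
eef_pos: [478.5, -114.6, 111.8]
ee_rot: [0.002, 0.79, 0.613, -0.001]
force: [0.6, -8.9, -3.3]
grip_width: 0.239
grip_force: 49.5
```

```bash
python3 -c "
from h import *
arc(45,3)"
```

```text
t 12.32 az 178.2 r 45.5  push(cw) 8.89  radial -0.87 F [ 0.6 -8.9 -3.3] pos [ 478.5 -114.6  111.8] j [-0.47  0.37  1.75 -0.    1.01 -0.22]
[1.2, -0.1, -0.0] [2.3, 0.1, -0.0] [3.4, 0.6, -0.0]
```

Emit:
{"fn": "step_arm", "kwargs": {"increments": [[[1.2,-0.1,0],[0,0,0],10],[[2.3,0.1,0],[0,0,0],10]]}}

```text
time_s: 12.58
eef_pos: [484.7, -92.5, 111.7]
ee_rot: [0.001, 0.79, 0.613, -0.001]
force: [-3.4, -9.8, 0.2]
grip_width: 0.241
grip_force: 49.9
```

```bash
python3 -c "
from h import *
arc(45,3)"
```

```text
t 12.57 az 149.1 r 45.8  push(cw) 10.14  radial -2.06 F [-3.4 -9.8  0.2] pos [484.7 -92.5 111.7] j [-0.42  0.38  1.75 -0.    1.02 -0.17]
[1.1, 0.6, -0.0] [2.0, 1.3, -0.0] [2.7, 2.2, -0.0]
```

Emit:
{"fn": "step_arm", "kwargs": {"increments": [[[1.1,0.6,0],[0,0,0],10],[[2.0,1.3,0],[0,0,0],10]]}}

```text
time_s: 12.82
eef_pos: [501.6, -76.0, 111.7]
ee_rot: [-0.0, 0.79, 0.613, -0.002]
force: [-10.5, -7.8, 5.5]
grip_width: 0.242
grip_force: 50.5
```

```bash
python3 -c "
from h import *
arc(30,2)"
```

```text
t 12.82 az 119.3 r 45.8  push(cw) 12.98  radial -1.65 F [-10.5  -7.8   5.5] pos [501.6 -76.  111.7] j [-0.38  0.41  1.7  -0.    1.03 -0.13]
[0.6, 1.0, -0.0] [1.1, 2.1, -0.0]
```

Emit:
{"fn": "step_arm", "kwargs": {"increments": [[[0.6,1.0,0],[0,0,0],10]]}}

```text
time_s: 12.95
eef_pos: [512.3, -72.4, 111.6]
ee_rot: [-0.001, 0.79, 0.613, -0.002]
force: [-11.9, -4.6, 7.3]
grip_width: 0.241
grip_force: 50.7
```

```bash
python3 -c "
from h import *
arc(15,1)"
```

```text
t 12.95 az 105.1 r 45.2  push(cw) 12.71  radial -1.38 F [-11.9  -4.6   7.3] pos [512.3 -72.4 111.6] j [-0.37  0.43  1.67 -0.    1.05 -0.11]
[0.4, 1.1, -0.0]
```

Emit:
{"fn": "step_arm", "kwargs": {"increments": [[[0.5,1.3,0],[0,0,0],10]]}}

```text
time_s: 13.08
eef_pos: [525.7, -70.4, 111.6]
ee_rot: [-0.002, 0.79, 0.613, -0.003]
force: [-14.7, -1.7, 9.6]
grip_width: 0.242
grip_force: 51.0
```

```bash
python3 -c "
from h import *
arc(15,1)"
```

```text
t 13.07 az 87.9 r 45.7  push(cw) 14.67  radial -2.21 F [-14.7  -1.7   9.6] pos [525.7 -70.4 111.6] j [-0.35  0.45  1.63 -0.    1.06 -0.1 ]
[0.0, 1.2, -0.0]
```

Emit:
{"fn": "step_arm", "kwargs": {"increments": [[[0,0,0],[0,0,0],10],[[0,0,0],[0,0,0],10]]}}

```text
time_s: 13.32
eef_pos: [527.0, -70.4, 111.7]
ee_rot: [-0.001, 0.79, 0.613, -0.001]
force: [-5.6, -1.5, 4.1]
grip_width: 0.243
grip_force: 50.5
```

```bash
python3 -c "
from h import *
arc(15,1)
s=snap('side');c,st=redblob(s,(258,184));print(c,onz(s,*c,120))"
```

```text
t 13.32 az 86.3 r 45.7  push(cw) 5.50  radial -1.90 F [-5.6 -1.5  4.1] pos [527.  -70.4 111.7] j [-0.35  0.45  1.63 -0.    1.06 -0.1 ]
[-0.0, 1.2, -0.0] 
[254.65517241 183.4137931 ] [552.11461551  38.27916957 120.        ]
```

Emit:
{"fn": "step_arm", "kwargs": {"increments": [[[0,0,0],[0,0,0],40],[[0,0,0],[0,0,0],55],[[0,0,0],[0,0,0],55],[[0,0,-1],[0,0,0],55],[[0,0,-4],[0,0,0],55],[[0,0,-8],[0,0,0],55],[[-4,0,-12],[0,0,0],55],[[-10,0,-14],[0,0,0],55]]}}

```text
time_s: 14.38
eef_pos: [503.1, -166.9, 254.2]
ee_rot: [0.002, 0.789, 0.614, 0.001]
force: [1.2, -1.4, -1.7]
grip_width: 0.547
grip_force: 0.0
```

Emit:
{"fn": "step_arm", "kwargs": {"increments": [[[-5,0,-3],[0,0,0],55],[[-10,0,-5],[0,0,0],55],[[-12,0,-5],[0,0,0],55],[[-12,0,-5],[0,0,0],55]]}}

```text
time_s: 14.88
eef_pos: [472.6, -283.0, 300.5]
ee_rot: [-0.001, 0.791, 0.612, 0.0]
force: [-0.9, 0.1, -0.4]
grip_width: 0.548
grip_force: 0.0
```

```bash
python3 -c "
from h import *
s=snap('side');t=snap('top');c,st=redblob(s,(258,184));p=onz(s,*c,120);print(c,p)
d=p[:2]-np.array([557,1.2]);print('clamp xy',d@[.968,-.252],d@[.252,.968])
a=t['img'][145:225,215:315];b=s['img'][130:270,190:330]
cv2.imwrite('pics/n4.png',np.hstack([cv2.resize(a,(400,500)),cv2.resize(b,(400,500))])[:,:,::-1])"
```

```text
[259.94326241 183.62411348] [564.91368675  29.18942875 120.        ]
clamp xy 0.6071127311658984 29.088016088597783
```

View pics/n4.png

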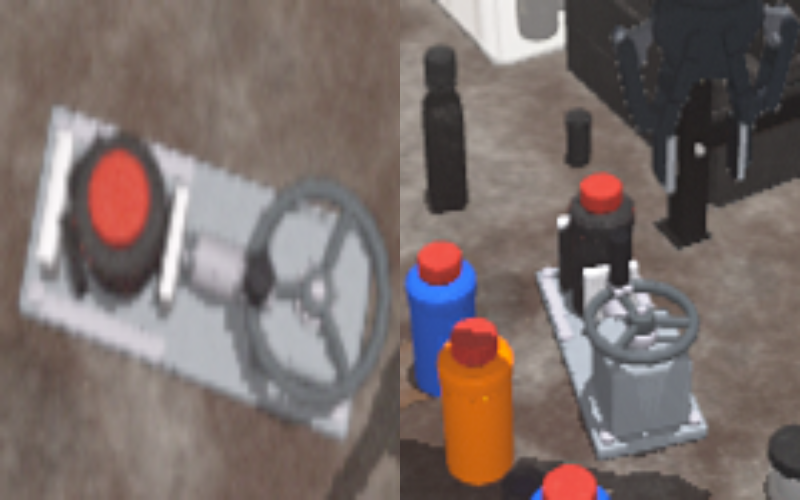

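The top panel shows the tank seated in the vee against the ram, with the cap at (120,198) and the handle at (258,275). The arm is clear in the side panel. I'll check that the handle angle held after release.

```bash
python3 -c "
from h import *
t=snap('top')
p=onz(t,215+258.5/4-.5,145+275.5/6.25-.5,140);q=onz(t,215+258.5/4-.5,145+268/6.25-.5,140);d=p[:2]-[524,-116];print(p,q,np.degrees(np.arctan2(d[1],d[0])))"
```

```text
[525.91492142 -71.1688579  140.        ] [529.32663395 -71.22958108 140.        ] 87.55414969982144
```

```bash
python3 -c "
from rig import ctrl
print(ctrl.finish_job())"
```

```text
the job is handed in; nothing more can be done
None
```

The job is handed in with no verdict returned: the tank stands upright in the vee, the wheel is wound about 390° to an estimated 5–6 N extra push at the handle, the handle stayed put on release, and the arm is clear with no contact seen with the bystanders.

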